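# Screen the rinsed aligner parts

## Robot

A 6-joint arm with a two-finger parallel gripper is mounted at the origin on the work surface. World frame = base frame: x ahead of the robot, y to its left, z up, the work surface at z = 0. Lengths are in m, angles in rad, forces in N, time in s.
With the tool pointing down it reaches from about 0.375 to 0.975 m from the base axis. Payload 3.8 kg.
Tool frame: the origin (TCP) lies at the very end of the fingers, on their centre line; the grasp point (between the pads) lies 19 mm behind it; x points along the fingers, y is the direction in which the jaws open and shut, and the axes are right-handed (so a half turn about x gives the same grasp; the last joint's range is limited). The gripper opens to 88 mm and grips with 3 to 60 N. Pads are 18 mm wide; open, the fingers measure 123 mm over their backs; the gripper's body (75 mm by 187 mm) begins 45 mm behind the grasp point.
Start: joints at [-1.332, 0.264, 1.604, -0, 1.274, -0.037], TCP at [0.184, -0.649, 0.201] pointing down, gripper open.
Joint ranges: [-2.63, 2.63], [-0.94, 2.18], [0.31, 2.57], [-1.31, 4.45], [0, 2.66], [-2.55, 2.55]. Speed limits (rad/s): [2.57, 2.57, 3.14, 3.14, 3.14, 3.14].

## Interface

Orientations are given as a unit quaternion [x, y, z, w].
In Python, from workcell import * gives the robot as it stands. Calls block until the motion is done:
- movep(position, orientation): joint-space move of the TCP to a pose.
- line_to(position, velocity=0.15, attitude=None): straight line of the TCP; attitude=None keeps the orientation; velocity is the mean speed in m/s.
- goto_joints(angles): joint-space move.
- command_gripper(opening, grasp_force=None): finger opening in m; grasp_force is the grip in N (None keeps the last); returns when the fingers have stopped.
- dwell(seconds).
- solve_ik(position, orientation): joint angles nearest the present ones, or None.
- observe(): the state.
- grab_frame(name): name is "scene" or "top"; returns (picture, depth): 480x640x3 uint8, blue, green, red; 480x640 float32, m along the optical axis (not along the pixel's ray), 0 where there is no reading.
- camera_info(name): a dict with "mtx" (3x3 intrinsics, pixels), "distortion" ([k1, k2, p1, p2, k3] as OpenCV has them; the pictures are not rectified), "xyz" and "attitude" of the camera in the world. Camera axes: x right, y down, z forward; pixel columns grow to the right and rows downward; lengths in m; the calibration is good to about 2 mm. A picture is of the moment at which its call begins. camera_info takes no time and is no camera call.
A pose or a line that the arm cannot do raises MotionError and nothing moves.
- hand_in(): hands the job in, once; it reports no verdict.
The state is a dict: "time": time; "qpos": joint angles; "joint_vel": joint speeds; "effort": joint torques, N m; "ee_pos": TCP position; "orientation": TCP orientation; "contact_force": force on the tool from outside, world axes, zero at the start; "torque": the same for the moment, N m; "finger_gap": finger opening in m.
Only numpy, scipy, OpenCV 4.12 (cv2) and the standard library are available. Lean on these libraries where they do the work, as an engineer would, in place of code of your own. Each camera call takes 0.05 s, during which the arm holds its last target. There are 200 camera calls.

## Task

Lift the tipping tray by its bar so that its parts slide out onto the bar grate and all the small spacers drop through into the box below, and lay the tray back down flat. Then pick the big square port block off the grate and set it down near the middle of the square steel dish on the bench. Do not disturb the round wafer carrier, the microscope objective or the eyepiece.

Things in the scene. Friction and masses are not known exactly. Their poses are not given: they have to be found in the camera images.
- tipper (a joint): Angle of the tipping tray about its hinge, rad: 0 = level (start), grows as the bar end rises, stop at 1.25; about 1.05 slides everything out. Turns freely (3 to 5 N at the bar) and sinks softly back when let go. Tray: open aluminium, 92 mm wide, 119 long, walls 24 high, no wall at the hinge end. The round bar can turn between closed pads, so the gripper may stay pointing down along the arc.
- tray_bar (a point): Middle of the tray's round bar handle, on its axis: 10 mm thick, clear length 75 mm, about 115 mm above the bench. Axes at angle 0 (they turn with the tray): x along the bar, y level, away from the grate, z up. The hinge axis is parallel to x, 168 mm towards -y and 18 mm towards -z of this point. Gap from bar to the tray's end wall 50 mm: open the jaws only about 40 mm. Nothing beneath.
- grate_top (a point): Centre of the bar grate at the bars' tops, 77 mm above the bench. x along the bars, parallel to the hinge; y towards the tray; z up. 190 mm (x) by 160 (y) inside 4 mm walls that stand 28 mm above the bars, 14 at the tray's side. Seven round bars 4 mm thick, gaps 16 mm. Catch box floor 72 mm below the bar tops. Tray hinge at y = +78 mm, 20 mm above the bars.
- block_center (a point): Centre of the bored aluminium port block, 48 x 48 mm (x, y) by 44 mm (z), about 0.18 kg, the one oversize piece. It starts upright in the tipping tray behind the spacers; after tipping it lies on the grate on any of its faces.
- spacer1_center (a point): One of three identical small brass threaded spacers, cylinder 10 mm diameter, 11 mm long, 10 g; the point is its centre. It stands near the open lip of the tipping tray at the start.
- spacer2_center (a point): One of three identical small brass threaded spacers, cylinder 10 mm diameter, 11 mm long, 10 g; the point is its centre. It stands near the open lip of the tipping tray at the start.
- spacer3_center (a point): One of three identical small brass threaded spacers, cylinder 10 mm diameter, 11 mm long, 10 g; the point is its centre. It stands near the open lip of the tipping tray at the start.
- dish_floor (a point): Centre of the inner floor of the shallow square steel dish, fixed to the bench: 140 x 140 mm outside, walls 4 thick and 12 high, floor 4 mm above the bench; x, y along its sides, z up. Next to it, on either side, lies a closed round grey wafer carrier (100 mm wide, 22 high). A brass objective and a black eyepiece stand on the bench beyond the station.
Not all that is in view belongs to the job. Leave any green or pink look-alike of the part that bears block_center alone.

How it is judged:
On the way:
1. the three spacers have fallen through into the catch box while the block stays on top of the grate (z of each of spacer1_center, spacer2_center, spacer3_center in the frame of grate_top below -0.02 m and x of spacer1_center in the frame of grate_top between -0.1 and 0.1 m and y of spacer1_center in the frame of grate_top between -0.085 and 0.085 m and x of spacer2_center in the frame of grate_top between -0.1 and 0.1 m and y of spacer2_center in the frame of grate_top between -0.085 and 0.085 m and x of spacer3_center in the frame of grate_top between -0.1 and 0.1 m and y of spacer3_center in the frame of grate_top between -0.085 and 0.085 m and z of block_center in the frame of grate_top between 0.012 and 0.045 m and x of block_center in the frame of grate_top between -0.095 and 0.095 m and y of block_center in the frame of grate_top between -0.08 and 0.08 m), for 0.2 s.
At the end, for the whole second after the job is handed in: The port block rests on the dish's floor, released and still, its centre within 35 mm of the dish's centre along each side; the three spacers are in the catch box under the grate; the tipping tray is back down within 0.1 rad of level (z of each of spacer1_center, spacer2_center, spacer3_center in the frame of grate_top below -0.02 m and x of spacer1_center in the frame of grate_top between -0.1 and 0.1 m and y of spacer1_center in the frame of grate_top between -0.085 and 0.085 m and x of spacer2_center in the frame of grate_top between -0.1 and 0.1 m and y of spacer2_center in the frame of grate_top between -0.085 and 0.085 m and x of spacer3_center in the frame of grate_top between -0.1 and 0.1 m and y of spacer3_center in the frame of grate_top between -0.085 and 0.085 m and z of block_center in the frame of dish_floor below 0.03 m and x of block_center in the frame of dish_floor between -0.035 and 0.035 m and y of block_center in the frame of dish_floor between -0.035 and 0.035 m and value of joint tipper below 0.1 rad and linear speed of block below 0.03 m/s); the robot touches nothing.
It fails at once if the round wafer carrier is moved more than 30 mm (distance of carrier from where it was at the start of the episode above 0.03 m).
It fails at once if the microscope objective is moved more than 30 mm (distance of objective from where it was at the start of the episode above 0.03 m).
It fails at once if the eyepiece is moved more than 30 mm (distance of eyepiece from where it was at the start of the episode above 0.03 m).
It also fails if it takes over 59 s, if anything falls off the work surface, if the arm or the gripper's body presses on something with over 40 N, if the wrist force passes 120 N, or if a joint passes its speed limit or range.

## Working session

There is one attempt and no reset: what is moved stays moved. The work goes in short steps, each a Python script; the robot and the scene stay as the last script left them, time stands still between calls to the robot, and variables do not carry over. Pictures are saved under pics/ and viewed, about 8 in all and at most 12, crops included, and the job is handed in when it is done.

```bash
mkdir -p pics; ls
cat > h.py <<'E'
from workcell import *
import numpy as np, cv2
from scipy.spatial.transform import Rotation as R
def shot(n,tag):
    p,d=grab_frame(n); cv2.imwrite(f'pics/{tag}.png',p); np.save(f'pics/{tag}.npy',d); return p,d
def world(n,d,uv,r=2,depth=None):
    c=camera_info(n); u,v=uv
    if depth is None:
        w=d[int(v)-r:int(v)+r+1,int(u)-r:int(u)+r+1]; w=w[w>0]; z=np.median(w)
    else: z=depth
    x=cv2.undistortPoints(np.array([[[u,v]]],float),np.array(c['mtx']),np.array(c['distortion']))[0,0]
    return np.array(c['xyz'])+R.from_quat(c['attitude']).apply([x[0]*z,x[1]*z,z])
def down(yaw):  # tool x down, tool y (jaw) along heading yaw
    x=np.array([0,0,-1.]);y=np.array([np.cos(yaw),np.sin(yaw),0]);return R.from_matrix(np.c_[x,y,np.cross(x,y)]).as_quat()
E
python3 - <<'E'
from h import *
for n in('top','scene'):
    shot(n,n+'0'); print(camera_info(n))
print(observe())
E
```

```text
pics
{'mtx': array([[479.81768047,   0.        , 323.29713342],
       [  0.        , 479.81768047, 237.24349029],
       [  0.        ,   0.        ,   1.        ]]), 'distortion': array([-0.02164252,  0.        ,  0.        ,  0.        ,  0.        ]), 'xyz': array([0.44814829, 0.02450098, 0.85580182]), 'attitude': array([ 0.71665178, -0.69620919,  0.02875941, -0.02959537])}
{'mtx': array([[469.3483015 ,   0.        , 323.25122373],
       [  0.        , 469.3483015 , 236.87091693],
       [  0.        ,   0.        ,   1.        ]]), 'distortion': array([-0.02027268,  0.        ,  0.        ,  0.        ,  0.        ]), 'xyz': array([1.06280704, 0.09215153, 0.72156916]), 'attitude': array([ 0.61693751,  0.70388006, -0.26933877, -0.22671037])}
{'time': 0.1, 'qpos': array([-1.33188456e+00,  2.64652788e-01,  1.60525424e+00, -3.97590484e-05,
        1.27369690e+00, -3.69118889e-02]), 'joint_vel': array([ 0.00268617, -0.001331  , -0.00379012,  0.00131846, -0.00102628,
        0.00010846]), 'effort': array([ 1.08327880e-03, -5.03619504e+01, -3.58070326e+01,  7.31770811e-02,
        2.33335159e-02, -5.25606242e-05]), 'ee_pos': array([ 0.18363358, -0.64878512,  0.19972037]), 'orientation': array([-0.70030697, -0.09791971,  0.70047711, -0.09650748]), 'contact_force': array([ 0.78247589, -0.07090398,  0.61258313]), 'torque': array([ 0.01091909,  0.06646232, -0.0273863 ]), 'finger_gap': 0.08786279316188852}
```

View pics/top0.png

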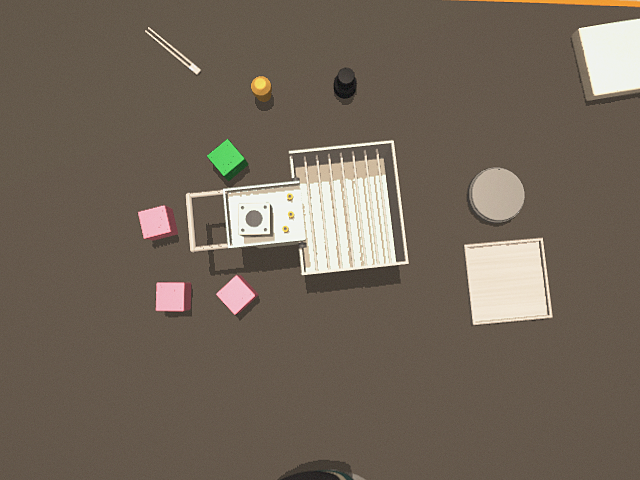

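View pics/scene0.png

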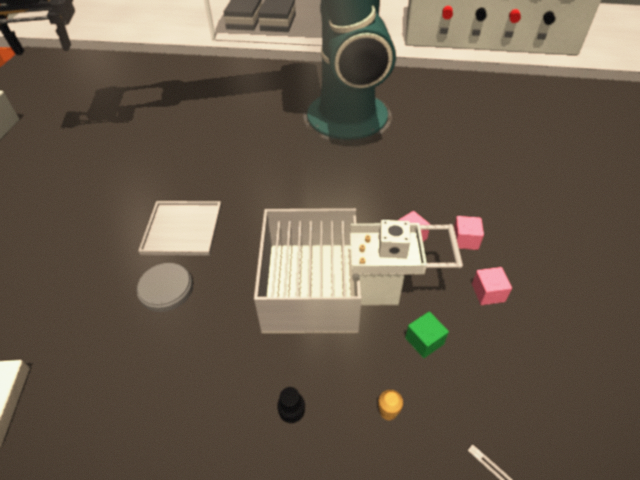

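The top view shows the tray bar at about (191,222), the port block at (255,218) and the spacers at (290,197), (291,214) and (285,229). The grate centre is near (350,208) and the dish near (508,281), with the carrier at (497,195), the objective at (261,87) and the eyepiece at (346,83). There are five candidate blocks: green (226,158), pink (157,222), (172,296) and (236,295), and the silver one with a bore in the tray at (255,218). Only the silver one fits the description. I'll confirm it in a crop.

Run:
```python
from h import *
p=cv2.imread('pics/top0.png');d=np.load('pics/top0.npy')
cv2.imwrite('pics/crop0.png',cv2.resize(p[130:290,130:340],None,fx=3.8,fy=3.7,interpolation=cv2.INTER_CUBIC))
for uv in [(191,205),(191,222),(192,240),(255,210),(225,190),(398,143),(508,281),(297,153),(404,262)]: print(uv,world('top',d,uv,1).round(4), d[uv[1],uv[0]])
print(np.round(d[222,184:200],3))
```

```text
(191, 205) [0.5534 0.2332 0.1184] 0.7434808
(191, 222) [0.5266 0.2309 0.1216] 0.7386902
(192, 240) [0.4988 0.2281 0.1208] 0.735608
(255, 210) [0.5448 0.1293 0.1455] 0.7144853
(225, 190) [0.5777 0.1804 0.1226] 0.74138397
(398, 143) [ 0.6949 -0.1044  0.0007] 0.87241673
(508, 281) [ 0.4502 -0.3025  0.0059] 0.8457354
(297, 153) [0.6444 0.0722 0.1027] 0.7662819
(404, 262) [ 0.475  -0.1008  0.1067] 0.74850893
[0.859 0.859 0.863 0.861 0.741 0.74  0.738 0.739 0.741 0.742 0.862 0.859
 0.86  0.86  0.86  0.86 ]
```

View pics/crop0.png

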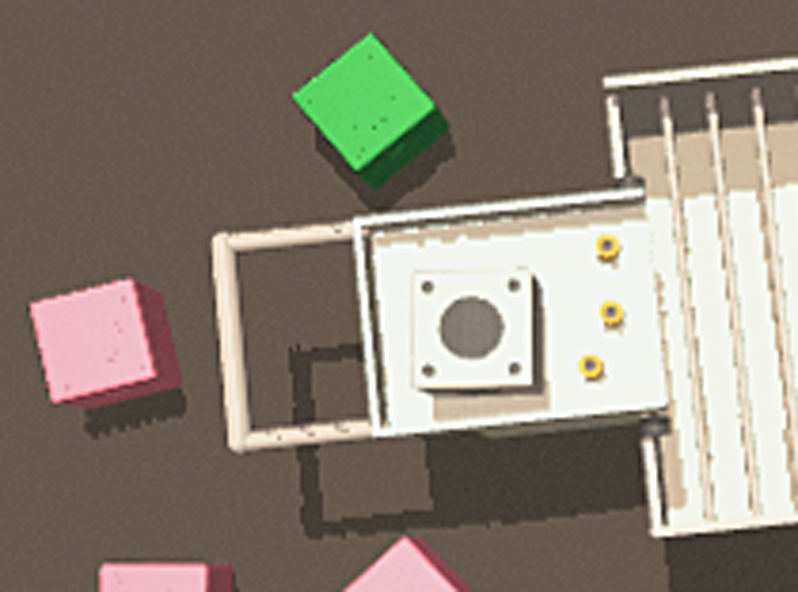

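The crop confirms it: the silver bored block in the tray at (255,218) is the target, and the green and pink ones are solid decoys. The bar ends are at about (188.9,194.9) and (192.6,250.3).

```bash
cat >> h.py <<'E'
def onz(n,uv,z):  # pixel ray met with plane z
    a=world(n,None,uv,depth=1.0); c=np.array(camera_info(n)['xyz']); return c+(a-c)*(z-c[2])/(a[2]-c[2])
E
python3 - <<'E'
from h import *
f=lambda uv,z:onz('top',uv,z)
a,b=f((188.9,194.9),.118),f((192.6,250.3),.118); print('bar',a,b,(a+b)/2,np.linalg.norm(a-b))
ang=lambda v:np.arctan2(v[1],v[0])
print('yaw y-axis: bar',ang(a-b)+np.pi/2, 'walls',ang(f((223.4,188.9),.122)-f((299.7,181.4),.122)),ang(f((228.7,247.6),.122)-f((305,240.3),.122)))
g=[f(u,.105) for u in((292,152),(394,142),(407,263),(302,273))]; print('grate',np.round(g,3),np.mean(g,0),ang(g[0]-g[1]),ang(g[3]-g[2]))
q=[f(u,.012) for u in((465,245),(543,239),(552,318),(474,324))]; print('dish',np.round(q,3),np.mean(q,0),ang(q[0]-q[1]),ang(q[3]-q[2]))
for s in (0,np.pi):
  m=(a+b)/2; print(solve_ik([m[0],m[1],.2],down(ang(a-b)+np.pi/2+s)))
E
```

```text
bar [0.56925348 0.23736963 0.118     ] [0.48314956 0.22711923 0.118     ] [0.52620152 0.23224443 0.118     ] 0.08671191983040202
yaw y-axis: bar 1.689285460253199 walls 1.6984145168025444 1.6954338038093744
grate [[ 0.645  0.08   0.105]
 [ 0.666 -0.082  0.105]
 [ 0.474 -0.106  0.105]
 [ 0.453  0.058  0.105]] [ 0.55957904 -0.01250011  0.105     ] 1.6997823469772468 1.694280647117836
dish [[ 0.511 -0.224  0.012]
 [ 0.526 -0.363  0.012]
 [ 0.388 -0.378  0.012]
 [ 0.374 -0.241  0.012]] [ 0.44978165 -0.30123098  0.012     ] 1.6758847220904873 1.672112636969727
[ 3.72341161e-01  7.67168555e-02  1.82300051e+00 -4.44089210e-16
  1.24187529e+00 -1.31694430e+00]
[ 3.72341161e-01  7.67168555e-02  1.82300051e+00 -4.44089210e-16
  1.24187529e+00  1.82464835e+00]
```

The measurements agree: the grate centre plus 246 mm gives (0.529,0.232), and the bar measures (0.526,0.232) with yaw 1.695. I'll approach and grip the bar.

```bash
cat >> h.py <<'E'
YAW=1.695; BAR=np.array([.5265,.232,.115]); YD=np.array([np.cos(YAW),np.sin(YAW),0]); Q=down(YAW)
def arc(th):  # TCP for tray angle th
    c,s=np.cos(th),np.sin(th)
    return BAR+YD*(.168*c-.018*s-.168)+np.array([0,0,.168*s+.018*c-.018-.019])
def st(): o=observe(); print(round(o['time'],2),o['ee_pos'].round(4),'F',np.round(o['contact_force'],1),'gap',round(o['finger_gap'],4))
E
python3 - <<'E'
from h import *
line_to([.184,-.649,.30],.3)
movep(BAR+[0,0,.12],Q); command_gripper(.04); st()
line_to(arc(0),.12); st()
command_gripper(.0,12); st()
for th in (.1,.2): line_to(arc(th),.08); st()
shot('scene','s1')
E
```

```text
4.72 [0.5265 0.232  0.235 ] F [-1.2 -0.4  1.2] gap 0.0397
6.03 [0.5273 0.2323 0.097 ] F [ 0.8 -1.  -0.2] gap 0.0401
6.73 [0.5264 0.232  0.0959] F [ 0.5 -0.3 -0.3] gap 0.0005
7.09 [0.5278 0.2296 0.1141] F [ 0.4 -0.1 -0.5] gap 0.0006
7.45 [0.5281 0.2252 0.13  ] F [ 0.4 -0.1 -0.3] gap 0.0005
```

View pics/s1.png

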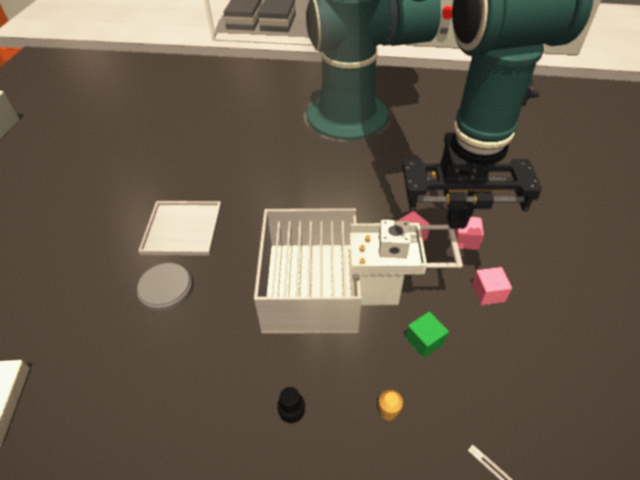

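The gripper closed to a gap of 0.0005 and the tray didn't move, so I missed the bar. In the picture the fingers are near (460,222) and the bar middle is near (453,246). I'll check by projecting both points and measuring the bar in the scene camera.

Run:
```python
from h import *
d=np.load('pics/s1.npy');p=cv2.imread('pics/s1.png')
c=camera_info('scene');Rc=R.from_quat(c['attitude']).inv()
def proj(x):
    y=Rc.apply(np.array(x)-c['xyz']); return cv2.projectPoints(y.reshape(1,1,3),np.zeros(3),np.zeros(3),c['mtx'],c['distortion'])[0].ravel().round(1)
print('tcp',proj([.5281,.2252,.13]),'bar mid',proj(BAR),'ends',proj([.569,.237,.115]),proj([.483,.227,.115]))
for uv in[(460,258),(457,245),(452,235),(460,215),(305,209),(263,325),(359,326)]:print(uv,world('scene',d,uv,1).round(4))
cv2.imwrite('pics/crop1.png',cv2.resize(p[130:290,340:540],None,fx=4,fy=3.7,interpolation=cv2.INTER_CUBIC))
shot('top','t1')
```

```text
tcp [450.8 238.8] bar mid [453.1 244.3] ends [457.4 264.3] [449.1 225.2]
(460, 258) [0.5584 0.2409 0.1188]
(457, 245) [0.5312 0.2373 0.1193]
(452, 235) [0.5099 0.2299 0.1196]
(460, 215) [0.5357 0.2267 0.1951]
(305, 209) [ 0.466  -0.0319  0.1058]
(263, 325) [ 0.6691 -0.0746  0.0244]
(359, 326) [0.6368 0.0871 0.0021]
```

View pics/crop1.png

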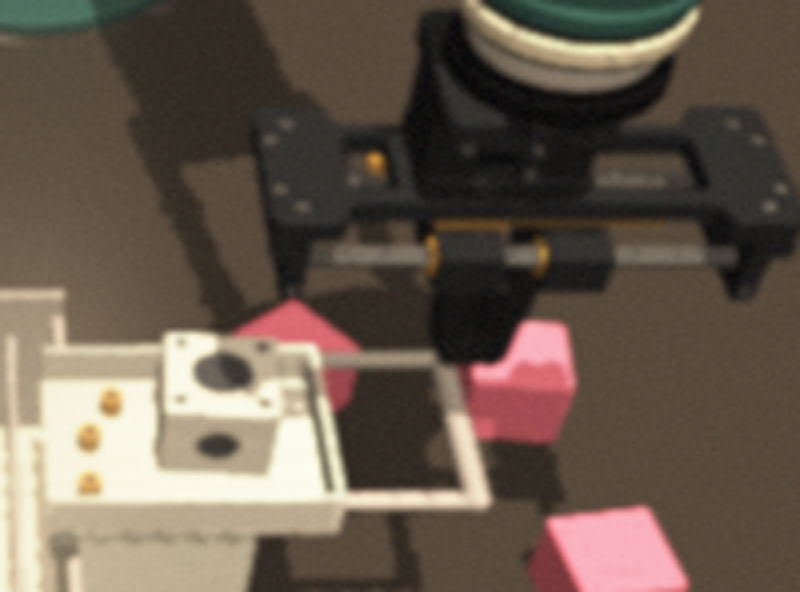

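Run:
```python
from h import *
d=np.load('pics/s1.npy')
for v in range(196,236,3):print(v,[world('scene',d,(u,v),0).round(3).tolist() if d[v,u]>0 else 0 for u in (453,458,463)])
o=observe();print(o['qpos'],o['ee_pos'],R.from_quat(o['orientation']).as_matrix().round(3))
d=np.load('pics/t1.npy');p=cv2.imread('pics/t1.png');cv2.imwrite('pics/crop2.png',cv2.resize(p[130:290,130:340],None,fx=3.8,fy=3.7))
```

```text
196 [[0.559, 0.204, 0.255], [0.559, 0.21, 0.256], [0.558, 0.217, 0.256]]
199 [[0.565, 0.203, 0.255], [0.564, 0.21, 0.255], [0.565, 0.217, 0.256]]
202 [[0.566, 0.204, 0.251], [0.565, 0.211, 0.25], [0.564, 0.218, 0.249]]
205 [[0.566, 0.205, 0.244], [0.567, 0.212, 0.246], [0.564, 0.22, 0.244]]
208 [[0.565, 0.207, 0.238], [0.565, 0.214, 0.238], [0.563, 0.221, 0.237]]
211 [[0.543, 0.213, 0.209], [0.54, 0.221, 0.207], [0.537, 0.229, 0.206]]
214 [[0.542, 0.214, 0.202], [0.539, 0.223, 0.2], [0.539, 0.23, 0.201]]
217 [[0.541, 0.216, 0.195], [0.538, 0.224, 0.193], [0.537, 0.232, 0.193]]
220 [[0.54, 0.217, 0.187], [0.538, 0.225, 0.186], [0.538, 0.233, 0.187]]
223 [[0.541, 0.218, 0.181], [0.538, 0.227, 0.179], [0.538, 0.234, 0.181]]
226 [[0.538, 0.22, 0.171], [0.539, 0.228, 0.174], [0.54, 0.235, 0.176]]
229 [[0.498, 0.232, 0.122], [0.422, 0.26, 0.042], [0.425, 0.268, 0.047]]
232 [[0.503, 0.232, 0.12], [0.427, 0.26, 0.04], [0.43, 0.268, 0.045]]
235 [[0.51, 0.232, 0.12], [0.432, 0.26, 0.037], [0.433, 0.27, 0.039]]
[ 3.59961840e-01  1.29166728e-01  1.90119377e+00  5.35652357e-05
  1.11114299e+00 -1.33495208e+00] [0.52732798 0.22508929 0.1290638 ] [[ 0.    -0.124  0.992]
 [ 0.     0.992  0.124]
 [-1.     0.     0.   ]]
```

The camera puts the fingertips at z≈0.170, but the reported TCP is 0.129. It reads the bar top correctly at 0.120, so the camera is right. The x and y positions and the gripper body height (0.238 ≈ tip + 64 mm) also fit the image. So the real tip sits about 40 mm higher than reported. I'll compensate by that amount and verify with a picture at the bar.

```bash
cat >> h.py <<'E'
DZ=np.array([0,0,-.040])   # real fingertips found 40 mm above the reported TCP
_arc=arc
def arc(th): return _arc(th)+DZ
E
python3 - <<'E'
from h import *
command_gripper(.04)
line_to(BAR+[0,0,.03]+DZ,.1); st()
p,d=shot('scene','s2')
for v in range(224,246,1):
    print(v,[world('scene',d,(u,v),0).round(3).tolist() if d[v,u]>0 else 0 for u in (446,466)])
line_to(arc(0),.06); st()
command_gripper(.0,12); st()
E
```

```text
8.68 [0.5256 0.2318 0.1039] F [-0.7  0.   0.3] gap 0.04
224 [[0.539, 0.209, 0.175], [0.407, 0.276, 0.043]]
225 [[0.54, 0.209, 0.175], [0.412, 0.275, 0.046]]
226 [[0.537, 0.21, 0.169], [0.414, 0.275, 0.044]]
227 [[0.54, 0.21, 0.17], [0.416, 0.275, 0.044]]
228 [[0.538, 0.211, 0.165], [0.42, 0.275, 0.046]]
229 [[0.541, 0.21, 0.166], [0.422, 0.275, 0.045]]
230 [[0.538, 0.211, 0.161], [0.426, 0.274, 0.046]]
231 [[0.537, 0.212, 0.158], [0.426, 0.275, 0.043]]
232 [[0.539, 0.212, 0.157], [0.429, 0.274, 0.044]]
233 [[0.54, 0.212, 0.156], [0.431, 0.274, 0.043]]
234 [[0.538, 0.213, 0.151], [0.434, 0.274, 0.043]]
235 [[0.539, 0.213, 0.15], [0.433, 0.275, 0.04]]
236 [[0.539, 0.214, 0.148], [0.431, 0.276, 0.035]]
237 [[0.407, 0.245, 0.0], 0]
238 [[0.409, 0.245, -0.001], [0.433, 0.277, 0.031]]
239 [[0.413, 0.245, 0.0], [0.432, 0.278, 0.027]]
240 [0, [0.431, 0.279, 0.023]]
241 [[0.419, 0.244, 0.001], [0.432, 0.279, 0.022]]
242 [[0.421, 0.244, 0.0], [0.433, 0.279, 0.02]]
243 [[0.424, 0.244, 0.001], [0.433, 0.28, 0.016]]
244 [0, [0.432, 0.281, 0.012]]
245 [[0.429, 0.244, 0.001], [0.433, 0.281, 0.01]]
9.69 [0.5269 0.2321 0.0563] F [-0.2  0.5 -0.4] gap 0.0401
10.27 [0.5265 0.2335 0.0563] F [-0.7  5.4 -0.4] gap 0.0088
```

The bar is gripped with a gap of 9 mm. Here the tip offset measures 42–43 mm. I'll lift along the arc.

Run:
```python
from h import *
line_to(arc(.12),.05); st()
line_to(arc(.24),.05); st()
o=observe()
if o['finger_gap']>.006 and np.linalg.norm(o['contact_force'])<25:
    for th in np.arange(.36,1.12,.12): line_to(arc(min(th,1.1)),.06); st()
    dwell(.5)
shot('scene','s3');shot('top','t3')
```

```text
10.82 [0.5269 0.2302 0.0762] F [-0.6  5.5 -0.9] gap 0.0086
11.38 [0.5277 0.2246 0.0958] F [-0.6  6.8  0. ] gap 0.0083
11.88 [0.5288 0.2166 0.1147] F [-1.5  5.7  0. ] gap 0.009
12.37 [0.5302 0.2061 0.132 ] F [-0.9  6.9  2.3] gap 0.0085
12.86 [0.5319 0.1936 0.1481] F [-0.   4.8  3.5] gap 0.0084
13.35 [0.5338 0.179  0.1624] F [0.6 3.8 1.9] gap 0.0077
13.84 [0.5359 0.1629 0.1748] F [ 6.3  1.9 -0.1] gap 0.0078
14.33 [0.538  0.1456 0.185 ] F [ 6.9  1.3 -2.2] gap 0.0075
14.82 [0.54   0.1273 0.1932] F [ 8.5  1.2 -3.3] gap 0.0076
```

View pics/s3.png

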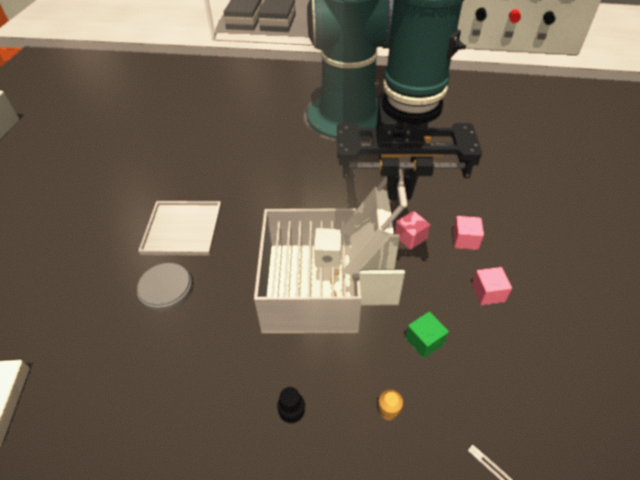

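The tray is up and the block is on the grate at (327,247). I'll lower the tray along the arc, release it and look.

Run:
```python
from h import *
for th in (.95,.82,.69,.56,.43,.3,.18,.08,0): line_to(arc(th),.08)
st()
command_gripper(.04); line_to(arc(0)+[0,0,.10],.15); st()
line_to([.50,.30,.20],.25)
p,d=shot('top','t4'); q,e=shot('scene','s4')
a=cv2.resize(p[130:290,180:420],None,fx=3.3,fy=3.3,interpolation=cv2.INTER_CUBIC); cv2.imwrite('pics/c4.png',a)
```

```text
19.05 [0.5255 0.2325 0.0562] F [-6.7  0.5 -1.2] gap 0.0068
20.52 [0.5258 0.2317 0.155 ] F [-0.6 -0.7 -0.2] gap 0.0402
```

View pics/c4.png

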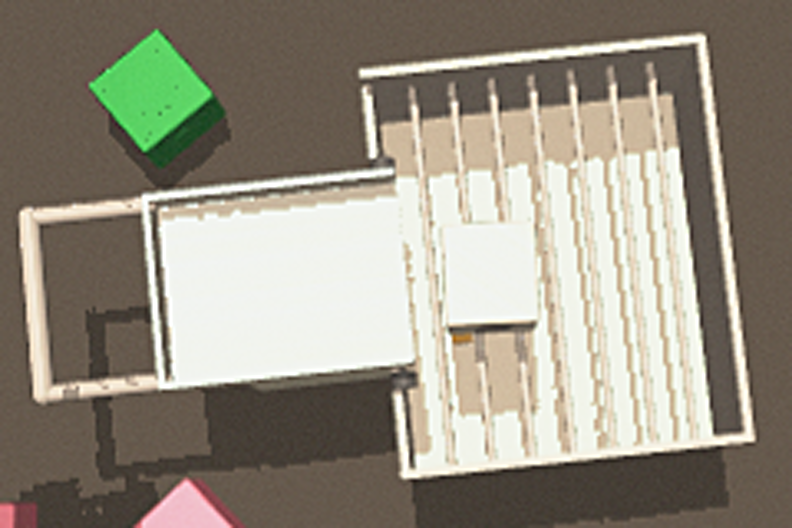

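The tray is empty and level. The block lies on the grate at crop (490,275), and a brass spot shows at crop (461,337), which is top pixel (320,232). I'll check its height and find the block face.

Run:
```python
from h import *
d=np.load('pics/t4.npy');p=cv2.imread('pics/t4.png')
print('spacer',[world('top',d,(u,232),0).round(3).tolist() for u in (318,319,320,321,322)])
W=[world('top',d,(u,v),0) for v in range(190,235) for u in range(308,350) if d[v,u]>0]
W=np.array(W);T=W[(W[:,2]>.105)&(W[:,2]<.16)];print('block top z',np.percentile(T[:,2],[5,50,95]),len(T))
T=T[abs(T[:,2]-np.median(T[:,2]))<.006]
r=cv2.minAreaRect((T[:,:2]*1000).astype(np.float32));print(r)
q=cv2.imread('pics/s4.png');e=np.load('pics/s4.npy')
hsv=cv2.cvtColor(q,cv2.COLOR_BGR2HSV);m=cv2.inRange(hsv,(10,110,70),(30,255,255))
n,l,s,c=cv2.connectedComponentsWithStats(m)
for i in range(1,n):
    if s[i,4]>4: print('scene brass',c[i].round(1),s[i,4],world('scene',e,c[i].round(),1).round(3))
hsv=cv2.cvtColor(p,cv2.COLOR_BGR2HSV);m=cv2.inRange(hsv,(10,110,70),(30,255,255));n,l,s,c=cv2.connectedComponentsWithStats(m)
for i in range(1,n):
    if s[i,4]>4: print('top brass',c[i].round(1),s[i,4],world('top',d,c[i].round(),1).round(3))
cv2.imwrite('pics/c5.png',cv2.resize(q[200:340,250:430],None,fx=4.2,fy=4.2,interpolation=cv2.INTER_CUBIC))
```

```text
spacer [[0.527, 0.036, 0.017], [0.527, 0.034, 0.013], [0.527, 0.033, 0.018], [0.527, 0.031, 0.016], [0.527, 0.029, 0.014]]
block top z [0.12280898 0.12587041 0.1278553 ] 922
((547.0994262695312, 19.658905029296875), (48.18899917602539, 44.076148986816406), 3.9974167346954346)
scene brass [ 3.6 11.9] 21 [-0.876 -1.653 -0.169]
scene brass [ 3.4 23.2] 12 [-1.187 -1.973 -0.372]
scene brass [ 3.9 47.6] 11 [-0.371 -1.273 -0.068]
scene brass [20.3 49. ] 12 [-0.366 -1.205 -0.066]
scene brass [13. 57.] 5 [-0.198 -1.092 -0.002]
scene brass [ 1.  62.6] 7 [-1.038 -1.975 -0.523]
scene brass [ 4.4 63.8] 11 [-1.530e-01 -1.095e+00 -1.000e-03]
scene brass [561. 128.] 101 [0.482 0.341 0.329]
scene brass [526.1 143.2] 202 [0.521 0.288 0.328]
scene brass [497.2 152.6] 41 [0.535 0.251 0.318]
scene brass [555.  152.5] 34 [0.525 0.328 0.32 ]
scene brass [336.1 271.6] 12 [0.533 0.034 0.013]
scene brass [389.9 403.9] 668 [0.789 0.143 0.051]
top brass [573.3   1.9] 693 [ 0.981 -0.434 -0.004]
top brass [261.3  88.2] 421 [0.77  0.142 0.053]
top brass [119.5 205. ] 31 [0.521 0.252 0.333]
top brass [126.  203.5] 10 [0.524 0.25  0.32 ]
top brass [319.4 231.9] 17 [0.527 0.034 0.017]
top brass [128.1 241.4] 30 [0.482 0.244 0.323]
top brass [ 60.8 250.8] 14 [0.469 0.322 0.317]
```

View pics/c5.png

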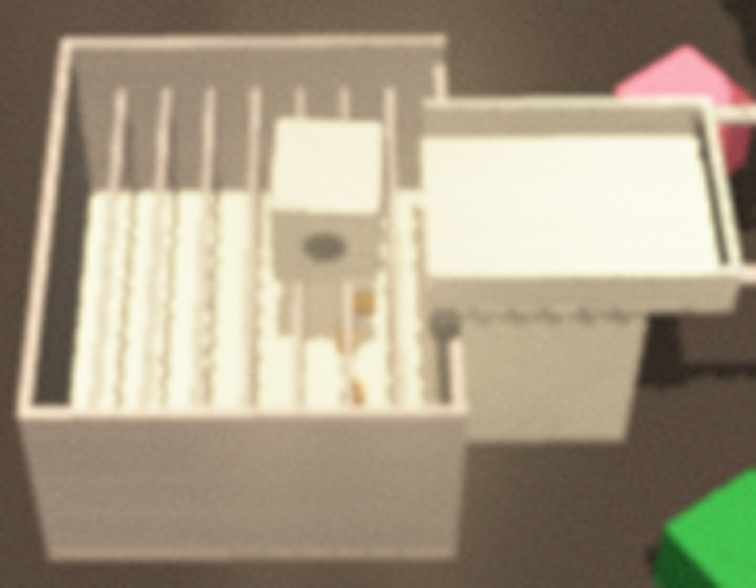

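There are three brass spots below the bars, at crop (366,302), (345,335) and (360,390). The block stands with its 48 mm side vertical: its top is at 0.126 and the expected value is 0.125. Its centre is (0.547,0.020) with yaw about 4°. Gripping along x avoids the tray-side wall. I'll check the spacer depths and then grasp.

```bash
cat >> h.py <<'E'
TIP=np.array([0,0,-.042])
E
python3 - <<'E'
from h import *
e=np.load('pics/s4.npy')
for uv in[(337.1,271.9),(332.1,279.8),(335.7,292.9)]: print('spacer',world('scene',e,np.round(uv),1).round(3))
B=np.array([.547,.0197,0]); D=np.array([.4498,-.302,0])
qs=[(s,solve_ik(B+[0,0,.2],down(.066+s))) for s in(0,np.pi)]; print(qs)
s,_=min([x for x in qs if x[1] is not None],key=lambda x:abs(x[1][5])); print(s)
J=down(.066+s); print('place ik',solve_ik(D+[0,0,.0155]+TIP,J))
command_gripper(.068)
line_to([.5,.3,.26],.25)
movep(B+[0,0,.24]+TIP,J); st()
line_to(B+[0,0,.16]+TIP,.15); st()
q,e=shot('scene','s6'); 
line_to(B+[0,0,.088]+TIP,.06); st()
command_gripper(0,25); st()
line_to(B+[0,0,.11]+TIP,.06); dwell(.2); st()
shot('scene','s7')
cv2.imwrite('pics/c7.png',np.hstack([cv2.resize(cv2.imread(f'pics/{n}.png')[150:330,240:430],None,fx=2.1,fy=2.1) for n in('s6','s7')]))
E
```

```text
spacer [0.533 0.036 0.013]
spacer [0.598 0.035 0.076]
spacer [0.583 0.04  0.016]
[(0, array([-9.50816975e-03,  2.31782073e-02,  1.87909619e+00, -4.44089210e-16,
        1.23931826e+00, -7.55081697e-02])), (3.141592653589793, None)]
0
place ik [-6.37254860e-01  2.66314233e-01  2.07206783e+00 -4.44089210e-16
  8.03210587e-01 -7.03254860e-01]
23.2 [0.5465 0.0202 0.1972] F [ 0.2  0.9 -0.3] gap 0.068
23.88 [0.5476 0.0202 0.1186] F [-0.2 -0.6 -0.2] gap 0.0677
25.28 [0.5475 0.0197 0.0465] F [-0.   0.3  0.6] gap 0.0679
25.72 [0.5471 0.0197 0.0463] F [-0.7 -0.5  1.1] gap 0.048
26.43 [0.5466 0.0197 0.0676] F [-0.4  0.7 -2. ] gap 0.0473
```

View pics/c7.png

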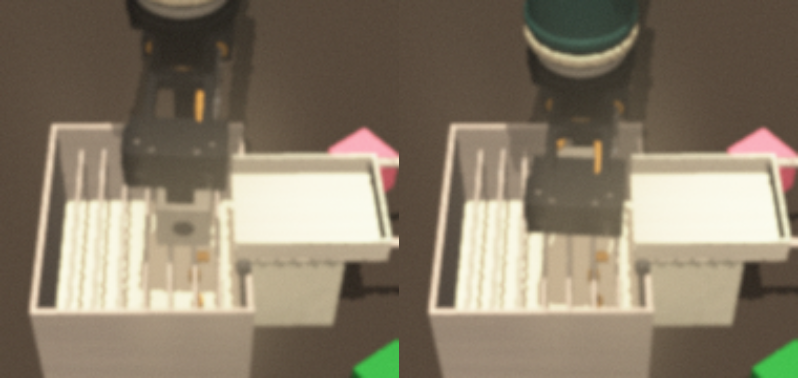

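The block is held: the gap is 47 mm and about 2 N of weight shows. Spacer 2's depth reading was a bar pixel, so I'll resolve that before going on.

Run:
```python
from h import *
for n in('s4','s7'):
    e=np.load(f'pics/{n}.npy');q=cv2.imread(f'pics/{n}.png')
    for v in range(276,284):
        print(v,[(u,q[v,u].tolist(),world('scene',e,(u,v),0).round(3).tolist()) for u in range(329,335) if e[v,u]>0 and int(q[v,u,2])-int(q[v,u,0])>60])
```

```text
276 []
277 []
278 [(330, [133, 173, 199], [0.551, 0.025, 0.016]), (334, [142, 178, 206], [0.55, 0.033, 0.017])]
279 [(329, [140, 182, 210], [0.544, 0.022, 0.004]), (330, [124, 171, 205], [0.552, 0.025, 0.015]), (331, [144, 182, 210], [0.553, 0.027, 0.016]), (333, [167, 202, 229], [0.597, 0.036, 0.078]), (334, [138, 184, 218], [0.553, 0.033, 0.017])]
280 [(329, [150, 191, 217], [0.549, 0.023, 0.006]), (330, [129, 177, 210], [0.556, 0.026, 0.017]), (331, [141, 180, 209], [0.554, 0.027, 0.015]), (333, [167, 204, 229], [0.598, 0.036, 0.077]), (334, [137, 185, 218], [0.555, 0.033, 0.017])]
281 [(330, [134, 180, 209], [0.556, 0.026, 0.014]), (331, [144, 181, 211], [0.556, 0.028, 0.015]), (334, [142, 185, 214], [0.554, 0.033, 0.013])]
282 [(330, [146, 189, 212], [0.555, 0.026, 0.009]), (331, [142, 182, 210], [0.558, 0.028, 0.014]), (334, [148, 188, 211], [0.555, 0.033, 0.011])]
283 [(330, [161, 204, 222], [0.555, 0.026, 0.007]), (331, [150, 188, 213], [0.556, 0.028, 0.009])]
276 []
277 []
278 [(330, [123, 159, 185], [0.552, 0.025, 0.018])]
279 [(330, [109, 149, 177], [0.554, 0.025, 0.017]), (334, [110, 146, 176], [0.552, 0.033, 0.017])]
280 [(329, [130, 166, 191], [0.547, 0.023, 0.005]), (330, [108, 146, 175], [0.555, 0.026, 0.016]), (334, [110, 145, 173], [0.553, 0.033, 0.015])]
281 [(330, [105, 144, 170], [0.554, 0.026, 0.012])]
282 [(330, [106, 142, 168], [0.555, 0.026, 0.01])]
283 []
```

All three spacers lie on the box floor at z≈0.015. I'll carry the block to the dish.

Run:
```python
from h import *
B=np.array([.547,.0197,0]); D=np.array([.4498,-.302,0]); J=down(.066)
line_to(B+[0,0,.24]+TIP,.15); st()
movep(D+[0,0,.24]+TIP,J); st()
line_to(D+[0,0,.06]+TIP,.15); st()
z=.022
while z>.008:
    line_to(D+[0,0,z]+TIP,.04); o=observe(); 
    if o['contact_force'][2]>4: break
    z-=.002
print('z',z); st()
command_gripper(.066); dwell(.2)
line_to(D+[0,0,.20]+TIP,.15); st()
movep(np.array([.184,-.60,.28]),J)
st()
d=shot('top','t8')[1]; e=shot('scene','s8')[1]; p=cv2.imread('pics/t8.png')
W=np.array([world('top',d,(u,v),0) for v in range(235,330) for u in range(460,560) if d[v,u]>0])
T=W[W[:,2]>.035]; print(len(T),np.median(T,0),cv2.minAreaRect((T[T[:,2]>.042][:,:2]*1000).astype(np.float32)))
print('bar',world('top',d,(191,222),1))
cv2.imwrite('pics/c8.png',cv2.resize(p[120:340,180:580],None,fx=2,fy=2))
```

```text
27.5 [0.5461 0.0197 0.1968] F [-0.8 -0.5 -1.8] gap 0.0476
28.77 [ 0.4501 -0.3012  0.1977] F [-0.6  0.5 -2.3] gap 0.0478
30.12 [ 0.4507 -0.3026  0.0191] F [ 0.1 -0.3 -1.4] gap 0.048
z 0.013999999999999993
32.22 [ 0.45   -0.3022 -0.0269] F [-3.1  1.2  7. ] gap 0.0477
34.27 [ 0.4491 -0.3015  0.1568] F [0.4 1.  0.5] gap 0.0658
35.81 [ 0.1849 -0.5992  0.2793] F [-0.3  0.7 -0.2] gap 0.0663Traceback (most recent call last):
  File "<stdin>", line 17, in <module>
  File "h.py", line 7, in world
    c=camera_info(n); u,v=uv
ValueError: time passes only in moves, steps and waits
```

```bash
sed -i 's/^def shot/import functools; camera_info=functools.lru_cache(camera_info)\ndef shot/' h.py
python3 - <<'E'
from h import *
d=np.load('pics/t8.npy'); p=cv2.imread('pics/t8.png')
W=np.array([world('top',d,(u,v),0) for v in range(235,330) for u in range(460,560) if d[v,u]>0])
T=W[W[:,2]>.042]; print(len(T),np.median(T,0),cv2.minAreaRect((T[:,:2]*1000).astype(np.float32)))
print('bar',world('top',d,(191,222),1),'spacers')
cv2.imwrite('pics/c8.png',cv2.resize(p[120:340,180:580],None,fx=2,fy=2)); st()
E
```

```text
802 [ 0.45021937 -0.29944596  0.05266287] ((450.2593078613281, -301.0207824707031), (48.12686538696289, 44.76190948486328), 4.081887245178223)
bar [0.52668551 0.23121072 0.12032555] spacers
35.91 [ 0.1852 -0.5991  0.2794] F [-0.2 -0.7  0.1] gap 0.0658
```

View pics/c8.png

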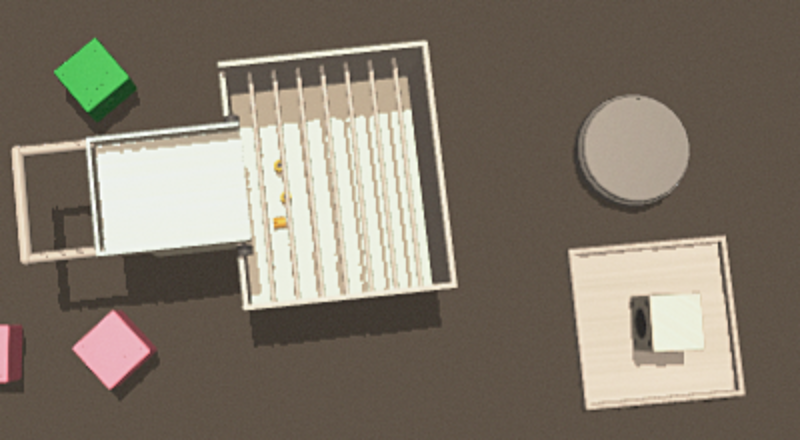

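The block sits in the dish with its top at 0.0527 and its centre at (0.450,-0.301), on the dish centre. The three spacers are in the box at crop (279,167), (286,199) and (280,223). The tray is level with its bar top at 0.120, and the carrier hasn't moved. I'll hand in.

```bash
python3 -c "
from workcell import *
hand_in()"
```

```text
the job is handed in; nothing more can be done
```

The job is done and handed in. I tipped the tray by its bar to about 1.08 rad, laid it back level, then moved the port block from the grate to the dish.

**Last checks:**
- **Spacers:** all three measured at z ≈ 0.015 m on the box floor while the block was on or just above the grate. They were still visible there in the final picture.
- **Block:** it is within a few millimetres of the dish centre, and its top is at 0.053 m against an expected 0.052 m. It is released.
- **Tray:** the bar top is back at its starting height of 0.120 m.
- **Left alone:** the wafer carrier looks unmoved in the last picture. The arm did not go near the objective or the eyepiece, though neither was in the final crop.
- **Time:** about 36 s of the 59 s was used.

**What disagreed:** the first grasp closed on air above the bar. The camera showed the real fingertips 40–43 mm higher than the reported TCP, so I corrected all later heights by that amount. The later grasps and the placing agreed with the correction.

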